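# Counter-hold a hidden flange bolt for the nut runner

### The arm

A 7-joint arm with a two-finger parallel gripper is mounted at the origin on the work surface. World frame = base frame: x ahead of the robot, y to its left, z up, the work surface at z = 0. Lengths are in m, angles in degrees, forces in N, time in s.
With the tool pointing down it reaches from about 0.425 to 0.95 m from the base axis. Payload 4.7 kg.
Tool frame: the origin (TCP) lies on the centre line of the jaws, within the pads' length; the fingertips stand 14 mm ahead of it and the grasp point (between the pads) lies 5 mm behind it; y points along the fingers, z is the direction in which the jaws open and shut, and the axes are right-handed (so a half turn about y gives the same grasp; the last joint's range is limited). The gripper opens to 87 mm and grips with 3 to 60 N. Pads are 19 mm wide; open, the fingers measure 117 mm over their backs; the gripper's body (75 mm by 190 mm) begins 51 mm behind the grasp point.
Start: joints at [-67.26, 26.849, -2.785, 87.806, 1.381, 65.374, -4.715], TCP at [0.279, 0.615, 0.237] pointing down, gripper open.
Joint ranges: [-148.3, 148.3], [-19.14, 114.17], [-79.39, 73.82], [5.75, 140.21], [-59.74, 239.74], [12.07, 113.84], [-152.46, 152.46]. Speed limits (degrees/s): [147.25, 147.25, 180, 180, 180, 180, 180].

### API

Orientations are given as a 3x3 rotation matrix whose columns are the frame's x, y, z axes.
In Python, from plant import bot, read_camera, models gives the robot as it stands.
- The arm moves only by the tool step_arm, never from a script. Its argument "plan" is a list of rows, each a list of 7 numbers: the shift along the tool's x, y, z in m, then the turn, a rotation vector about the tool's x, y, z in rad, then the finger opening in m, from 0 to 0.087. A call has 1 to 5 rows; each row shifts and turns the commanded pose from where the row before left it, along the tool's axes as they then stand; what a row does not reach is not made up. A row lasts 1/12 s, in which the tool goes at most 41.7 mm and 7.16 degrees, less where a joint would pass 70% of its speed; a pose out of reach is approached as far as the arm can. A call is refused whole if a number of a shift passes 0.0417 or a number of a turn 0.125, either way. A call with a gripper value outside its range is refused whole. The fingers move at their own pace and stop on an object; the grip force is fixed at half the most. Time passes only in rows, so rows that do not move let the fingers close. It gives the time, the measured TCP pose, the force and the opening at its end, in the units of the state.
- bot.observe(): the state, without advancing time (a new reading comes with each control period).
- read_camera(name): name is "side" or "top" or "wrist"; returns a dict with "color" (400x640x3 uint8, red, green, blue), "fx", "fy", "cx", "cy" (pixels), "rvec" (rotation vector, rad) and "tvec" (3), from world to camera coordinates, as OpenCV has them; the wrist camera has in their place "mount" (4x4, takes a point from camera to tool coordinates, whose origin is the TCP and whose axes are the tool frame's). Camera axes: x right, y down, z forward; pixel columns grow to the right and rows downward; lengths in m; the calibration is good to about 2 mm. A picture is of the moment at which its call begins: read the wrist's pose just before it. There is no depth.
- bot.job_done(): hands the job in, once; it reports no verdict.
Trained networks look in the newest picture that a camera, given by its name, has taken for a name from the list of things; names that differ only in an ending like _2 or _b are one class to them, and where a whole thing is asked for, a point or a joint stands for the part that bears it (a point fixed in the world has none). Each returns a list of dicts, best first, with "conf" (0 to 1); they miss things now and then, are a little off and sometimes report something else, mostly with a low value. They report only what shows in the picture. A call takes as long as a camera call.
- models.look_for(camera, thing): "rect" ([left, top, width, height] in pixels, round what is visible of it).
- models.spot_point(camera, thing): "pixel" ([column, row] in pixels: a listed point, or the origin of a listed thing).
The state is a dict: "time_s": time; "q": joint angles; "qvel": joint speeds; "joint_torque": joint torques, N m; "ee_pos": TCP position; "eef_rot": TCP orientation; "contact_force": force on the tool from outside, world axes, zero at the start; "moment": the same for the moment, N m; "width": finger opening in m.
Only numpy, scipy, OpenCV 4.12 (cv2) and the standard library are available. Lean on these libraries where they do the work, as an engineer would, in place of code of your own. Each camera call takes 0.05 s, during which the arm holds its last target.

### The job

Start the bench nut runner by pushing its red lever all the way towards the bracket, then reach down into the narrow gap behind the tube furnace's end bracket, grasp the hidden, turning head of the bolt that the runner is on, and hold it from turning, so that the nut runs up tight (it takes up to about ten seconds of holding, until the runner stands still). Finish while holding: keep your grip on the bolt head, with the runner left on, and do not let go. Do not knock against the glass tube below the bolts, and leave the other things on the bench where they are.

Things in the scene. Friction and masses are not known exactly. Their poses are not given: they have to be found in the camera images.
- furnace: Bench tube furnace with end bracket, fixed. Origin on the bench under the bracket; y axis along the tube, from furnace to nut runner, z up. The furnace is a horizontal cylinder, 280 mm diameter, y = -131 to -450 mm, 300 mm high, handle on top to 324 mm. A steel flange is bolted to the bracket (y = 0 to 12 mm); a push rod sticks out of it at x = 0, height 160 mm, to y = 190 mm.
- bracket_top (a point): Middle of the bracket's top edge on the runner's side (x = 0, y = 0 of the furnace). The bracket is a grey upright plate 165 mm wide (x), 10 mm thick (y = -10 to 0), top at height 242.5 mm.
- gap (a point): Middle of the gap behind the bracket, at its top (height 242.5 mm). The gap is 52 mm wide (furnace y = -62 to -10 mm), open above and at both ends, between the bracket and a thin upright metal radiation shield of the same width and height.
- tube: Fragile glass tube, 50 mm diameter, along the furnace's y, axis at height 160 mm (top at 185 mm), crossing the gap at x = 0 of the furnace, below the bolt heads. Origin on its axis at the bracket's back face.
- runner: Cordless nut runner, grey and blue, in a fixed bench stand, in line with one of the bracket's two upper bolts (which one varies; x = +60 or -60 mm of the furnace). Origin on the bench under the bolt axis, at the bracket's runner-side face; axes parallel to the furnace's. Axis at height 220 mm; housing 42 to 55 mm thick, y = 90 to 357 mm, top at 262 mm; socket on the nut, y = 15 to 62 mm.
- lever (a joint): Runner's lock-on lever: 0 = off, leaning away from the bracket (+y); 1.0 rad = on, leaning towards the bracket (-y), at its stop. It pivots at height 251 mm, y = 150 mm of the runner, and stays where it is left; about 2 N at the grip moves it. Beyond about 0.5 rad the runner turns, at 1.5 rad/s with a steady 0.3 N m.
- lever_tip (a point): Centre of the lever's red cross-grip, a bar 18 mm in diameter and 30 mm long along the runner's x, 58 mm from the pivot. It swings in the runner's y-z plane from y = 178 mm (off) to y = 122 mm (on), at height 302 mm at both ends of the swing.
- bolt_head: Steel hexagon head behind the bracket, 24 mm across flats, 27.7 across corners, 12 thick (y); yellow stripe on its end. Origin at its centre: x = 0, y = -28 mm of the runner, height 220 mm; it turns about its y axis, cannot shift. 12 mm free to the bracket (28 mm wide disc springs lie there), 28 mm to the shield. Any start angle; unheld it turns with the nut; pads closing along x line up its flats.
- nut_run (a joint): How far the nut is run up on the bolt, rad: starts at 0 to 2, grows at about 1 rad/s only while the runner is on and the bolt head is kept from turning, and stops at 8.0 = tight on the washer (the gap under the nut, 2.5 mm at 0, has closed and the runner stands still). The held head feels 0.1 N m, and 0.3 N m once the nut is tight.
- tight_bolt: The other upper bolt of the bracket, same size and height, already tight; nothing to do. Origin on the bench under its axis, at the bracket's runner-side face.
- spanner: combination spanner, steel, about 180 mm long, lying on the far side of the bracket. Bystander; origin at its underside.
- spare_flange: spare steel flange ring, 84 mm outside diameter, 12 mm high. Bystander; origin at its underside.
- boat: white ceramic combustion boat, 85 x 18 x 14 mm, on the robot's side of the bracket. Bystander; origin at its underside.
- crucible: white ceramic crucible, 44 mm diameter, 40 mm high. Bystander; origin at its underside.
- jar: amber sample jar, 54 mm diameter, 75 mm high. Bystander; origin at its underside.
- screwdriver: screwdriver lying on the bench. Bystander; origin at its underside.
- safety_glasses: safety glasses, 130 mm wide, 40 mm high. Bystander; origin at its underside.

How it is judged:
By the outcome, as a careful person would: the job done as asked, in the order asked, and still so for the second after the job is handed in, while the arm keeps its last pose, push and grip.
It also fails if it takes over 54 s, if anything falls off the work surface, if the arm or the gripper's body presses on something with over 40 N, if the wrist force passes 120 N, or if a joint passes its speed limit or range.

## Working session

There is one attempt and no reset: what is moved stays moved. The work goes in short steps, Python scripts to look and compute and a tool call to move; the robot and the scene stay as the last step left them, time stands still between calls to the robot, and variables do not carry over. Pictures are saved under pics/ and viewed, and the job is handed in when it is done.

Besides the shell and the picture viewer there is one more tool, called after "Emit:" as a command line: name --pt "numbers of a row" for each row, then --argument value for the rest. step_arm: Moves the arm, as the interface text tells. Its arguments: {"type":"object","properties":{"plan":{"type":"array","items":{"type":"array","items":{"type":"number"}}}},"required":["plan"]}

```bash
ls; mkdir -p pics; python3 - <<'E'
from plant import bot, read_camera, models
import cv2
s=bot.observe(); print({k:s[k] for k in('time_s','ee_pos','eef_rot','contact_force','width')})
for c in('side','top','wrist'):
    d=read_camera(c); cv2.imwrite(f'pics/{c}0.png',d['color'][:,:,::-1])
    print(c,{k:d[k] for k in d if k!='color'})
    for t in('bracket_top','gap','lever_tip','bolt_head','runner','tight_bolt','furnace','tube'):
        print(t,[(round(r['conf'],2),[round(v) for v in r['pixel']]) for r in models.spot_point(c,t)[:2]])
print(bot.observe()['time_s'])
E
```

```text
pics
{'time_s': 0.0, 'ee_pos': array([0.27857454, 0.61421782, 0.23550594]), 'eef_rot': array([[ 9.10710998e-01, -7.26243536e-04,  4.13043521e-01],
       [-4.13044153e-01, -1.79017723e-03,  9.10709242e-01],
       [ 7.80244048e-05, -9.99998134e-01, -1.93030473e-03]]), 'contact_force': array([ 0.09134086, -0.51840949, -0.23017934]), 'width': 0.08700890140810777}
side {'fx': 405.0080428067567, 'fy': 405.0080428067567, 'cx': 328.374736395142, 'cy': 197.88265914016475, 'rvec': array([ 1.89554152,  1.35696313, -0.64780246]), 'tvec': array([-0.44690669, -0.13993614,  1.49073477])}
bracket_top [(0.87, [205, 201])]
gap [(0.89, [189, 206])]
lever_tip []
bolt_head [(0.44, [191, 195])]
runner []
tight_bolt []
furnace [(0.58, [226, 271])]
tube [(0.93, [208, 225])]
top {'fx': 488.01807340604876, 'fy': 488.01807340604876, 'cx': 320.3085341145671, 'cy': 199.72909466498865, 'rvec': array([ 2.14036363, -2.18119408,  0.12666603]), 'tvec': array([0.26314145, 0.56840299, 1.27044628])}
bracket_top [(0.84, [437, 191])]
gap [(0.76, [453, 192])]
lever_tip [(0.5, [363, 226])]
bolt_head [(0.62, [452, 219])]
runner []
tight_bolt []
furnace [(0.63, [418, 202]), (0.36, [201, 233])]
tube [(0.96, [436, 198])]
wrist {'fx': 312.23115148385756, 'fy': 312.23115148385756, 'cx': 318.491223615074, 'cy': 200.32787662971737, 'mount': array([[ 5.73034624e-04,  9.52736038e-01,  3.03798803e-01,
        -8.36264439e-02],
       [ 5.83653773e-04, -3.03799120e-01,  9.52735931e-01,
        -1.48552351e-01],
       [ 9.99999665e-01, -3.68637358e-04, -7.30155398e-04,
        -9.18576713e-04],
       [ 0.00000000e+00,  0.00000000e+00,  0.00000000e+00,
         1.00000000e+00]])}
bracket_top []
gap []
lever_tip []
bolt_head []
runner []
tight_bolt []
furnace []
tube []
1.35
```

View pics/side0.png

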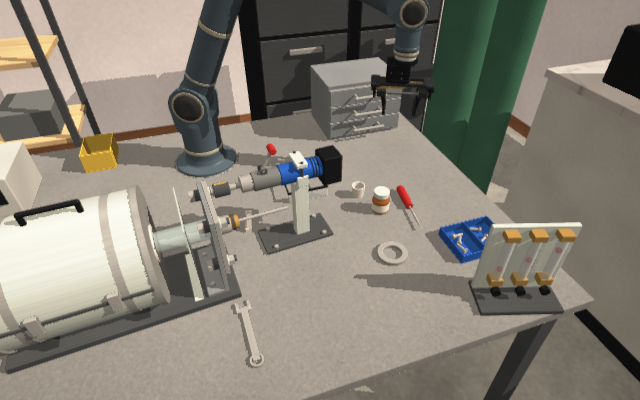

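View pics/top0.png

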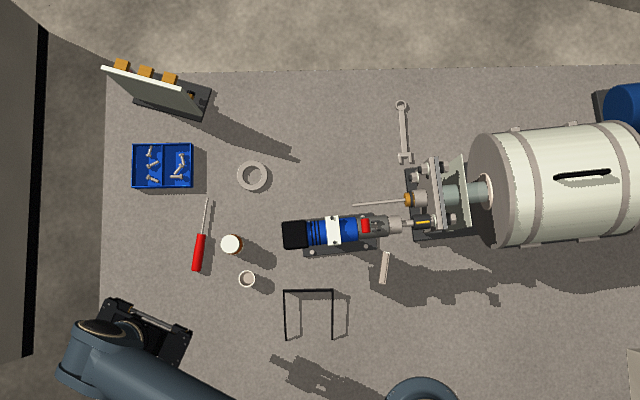

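View pics/wrist0.png

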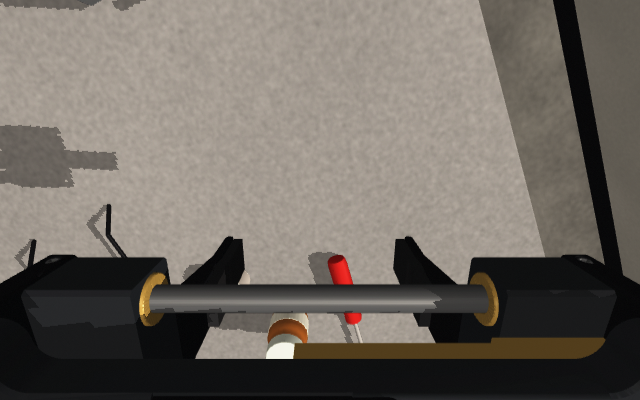

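```bash
cat > h.py <<'E'
import numpy as np, cv2
CAL={'side':(405.008,328.3747,197.8827,[1.89554152,1.35696313,-0.64780246],[-0.44690669,-0.13993614,1.49073477]),
'top':(488.01807,320.3085,199.7291,[2.14036363,-2.18119408,0.12666603],[0.26314145,0.56840299,1.27044628])}
def proj(c,P):
    f,cx,cy,r,t=CAL[c]; K=np.array([[f,0,cx],[0,f,cy],[0,0,1.]])
    return cv2.projectPoints(np.array(P,float).reshape(-1,3),np.array(r),np.array(t),K,None)[0].reshape(-1,2)
def ray(c,px):
    f,cx,cy,r,t=CAL[c];R=cv2.Rodrigues(np.array(r))[0];o=-R.T@np.array(t)
    return o,R.T@np.array([(px[0]-cx)/f,(px[1]-cy)/f,1])
def atz(c,px,z):
    o,d=ray(c,px); return o+d*(z-o[2])/d[2]
def tri(a,b):
    A=[];B=[]
    for c,p in (('side',a),('top',b)):
        o,d=ray(c,p);d=d/np.linalg.norm(d);M=np.eye(3)-np.outer(d,d);A.append(M);B.append(M@o)
    x=np.linalg.lstsq(np.vstack(A),np.hstack(B),rcond=None)[0];return x
E
python3 - <<'E'
from h import *
for c in CAL: print(c,ray(c,(320,200))[0])
print('bt',tri((205,201),(437,191)),atz('side',(205,201),.2425),atz('top',(437,191),.2425))
print('gap',tri((189,206),(453,192)),atz('side',(189,206),.2425),atz('top',(453,192),.2425))
print('tube',tri((208,225),(436,198)))
print('bh',tri((191,195),(452,219)),atz('top',(452,219),.22),atz('side',(191,195),.22))
print('lever',atz('top',(363,226),.302))
for c,b in(('side',(170,130,350,310)),('top',(280,130,500,270))):
    im=cv2.imread(f'pics/{c}0.png')[b[1]:b[3],b[0]:b[2]]
    cv2.imwrite(f'pics/{c}0z.png',cv2.resize(im,None,fx=4 if c=='side' else 3.6,fy=4 if c=='side' else 3.6,interpolation=cv2.INTER_CUBIC)[:600])
E
```

```text
side [1.32757092 0.01475908 0.82397542]
top [0.42069962 0.25356629 1.32856129]
bt [ 0.56311176 -0.01362255  0.24206437] [ 0.56215608 -0.01723097  0.2425    ] [ 0.56341272 -0.00973297  0.2425    ]
gap [ 0.56113147 -0.05059832  0.235565  ] [ 0.56884417 -0.0528403   0.2425    ] [ 0.56046797 -0.04551742  0.2425    ]
tube [ 0.55665038 -0.02435367  0.16605449]
bh [ 0.50124869 -0.04686479  0.22171184] [ 0.50146554 -0.04630125  0.22      ] [ 0.49844333 -0.04802748  0.22      ]
lever [0.4842804  0.16382558 0.302     ]
```

View pics/top0z.png

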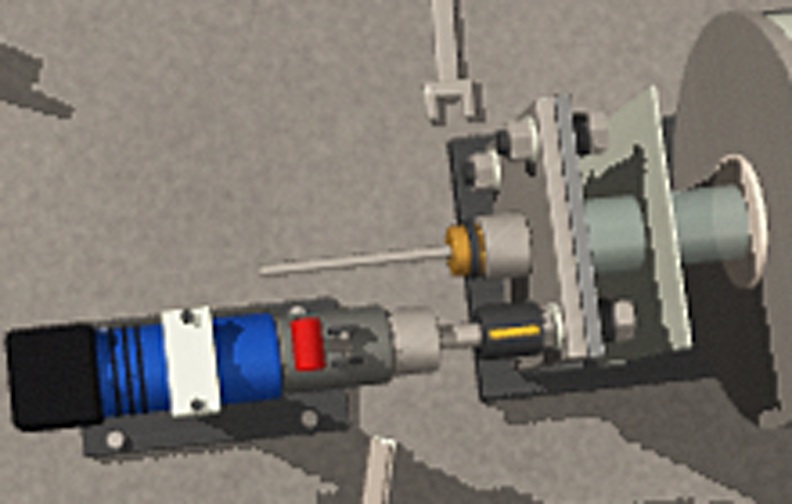

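View pics/side0z.png

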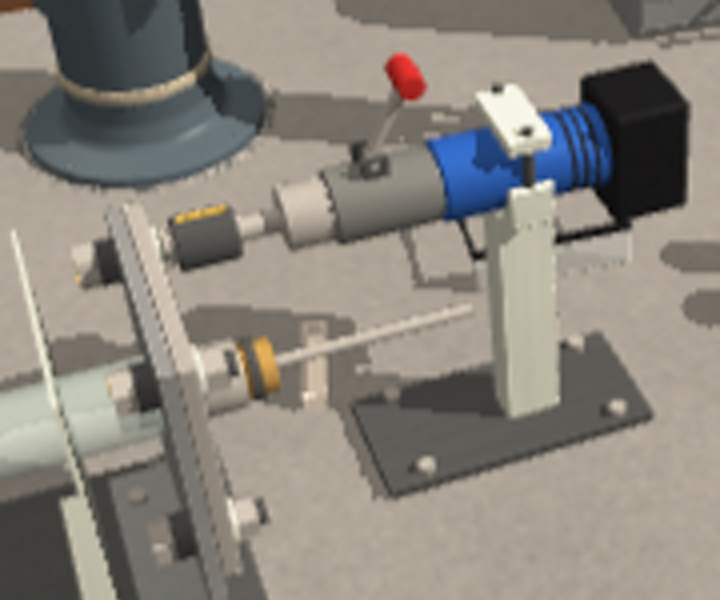

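```bash
cat >> h.py <<'E'
def F(p,P):
    c,s=np.cos(p[2]),np.sin(p[2]);P=np.array(P,float).reshape(-1,3)
    return np.c_[p[0]+c*P[:,0]-s*P[:,1],p[1]+s*P[:,0]+c*P[:,1],P[:,2]]
E
cat > fit.py <<'E'
from h import *
from scipy.optimize import least_squares
T=[((-.0825,0,.2425),(586,357)),((.0825,0,.2425),(562,96)),((-.0825,-.01,.2425),(601,355)),((.0825,-.01,.2425),(573,95)),
((-.0825,-.062,.2425),(688,347)),((.0825,-.062,.2425),(656,88)),((0,.190,.160),(262,270)),((-.06,.178,.302),(308,344))]
S=[((0,.190,.160),(470,309)),((-.06,.178,.302),(405,77)),((-.0825,-.062,.2425),(15,232))]
Tz=lambda q:(280+q[0]/3.6,130+q[1]/3.6); Sz=lambda q:(170+q[0]/4,130+q[1]/4)
def res(p):
    return np.r_[(proj('top',F(p,[a for a,_ in T]))-[Tz(b) for _,b in T]).ravel(),(proj('side',F(p,[a for a,_ in S]))-[Sz(b) for _,b in S]).ravel()]
r=least_squares(res,[.562,-.013,.1],loss='soft_l1')
print(r.x,np.degrees(r.x[2]));print(res(r.x).reshape(-1,2).round(1))
p=r.x
for n,P in dict(bt=(0,0,.2425),gap=(0,-.036,.2425),bolt=(-.06,-.028,.22),tip0=(-.06,.178,.302),tip1=(-.06,.122,.302)).items():
    w=F(p,P)[0];print(n,w.round(4),np.hypot(w[0],w[1]).round(3),proj('top',w).round(0),proj('side',w).round(0))
for c,f in(('top',1),('side',1)):
    im=cv2.imread(f'pics/{c}0.png')
    def box(x0,x1,y0,y1,z0,z1,col):
        V=[(x,y,z) for x in(x0,x1) for y in(y0,y1) for z in(z0,z1)];q=proj(c,F(p,V))
        for i in range(8):
            for b in(1,2,4):
                if not i&b: cv2.line(big,tuple(int(v) for v in (q[i]-o)*4),tuple(int(v) for v in (q[i|b]-o)*4),col,1)
    o=np.array((330,130) if c=='top' else (165,130));
    big=cv2.resize(im[o[1]:o[1]+150,o[0]:o[0]+200],None,fx=4,fy=4,interpolation=cv2.INTER_CUBIC)
    box(-.0825,.0825,-.01,0,0,.2425,(0,0,255));box(-.0825,.0825,-.063,-.062,0,.2425,(0,255,0))
    box(-.072,-.048,-.034,-.022,.208,.232,(255,0,255));box(-.075,-.045,.169,.187,.293,.311,(255,255,0))
    box(-.072,-.048,.015,.062,.208,.232,(255,0,0))
    cv2.imwrite(f'pics/{c}_ov.png',big)
E
python3 fit.py
```

```text
[ 0.55956461 -0.01447222  0.07387043] 4.232464092904356
[[ 0.9  0.1]
 [-1.3  0. ]
 [ 1.2  0.2]
 [ 0.  -0.1]
 [ 0.2  0.3]
 [-0.2 -0.3]
 [-0.2 -0.6]
 [-0.1 -0.7]
 [ 0.1 -0.3]
 [ 0.2 -0.5]
 [-0.2 -1.7]]
bt [ 0.5596 -0.0145  0.2425] 0.56 [[439. 193.]] [[206. 200.]]
gap [ 0.5622 -0.0504  0.2425] 0.564 [[455. 191.]] [[190. 204.]]
bolt [ 0.5018 -0.0468  0.22  ] 0.504 [[452. 219.]] [[192. 196.]]
tip0 [0.4866 0.1586 0.302 ] 0.512 [[365. 225.]] [[271. 149.]]
tip1 [0.4907 0.1028 0.302 ] 0.501 [[392. 222.]] [[249. 154.]]
```

View pics/top_ov.png

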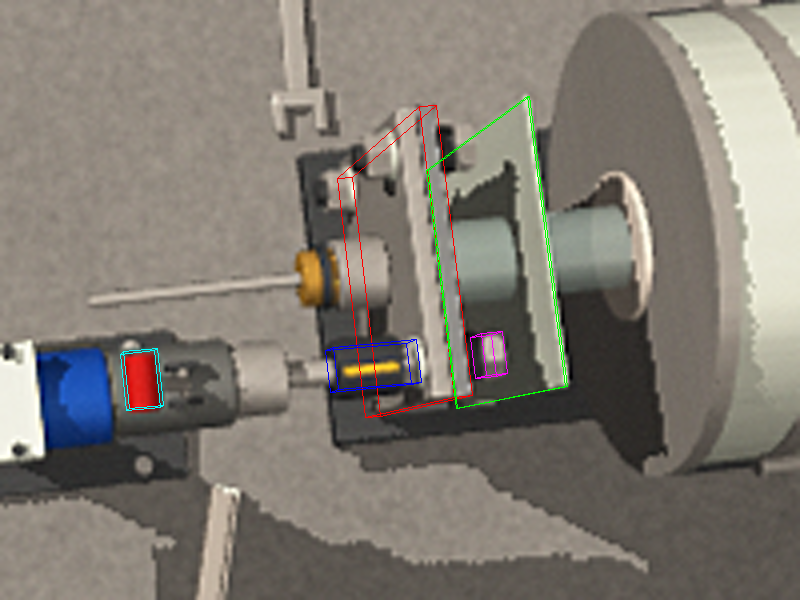

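View pics/side_ov.png

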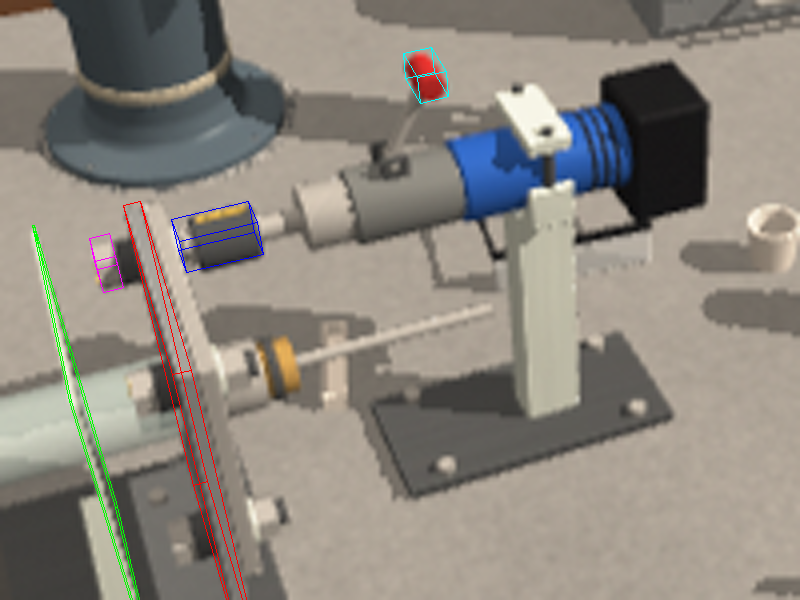

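```bash
cat >> h.py <<'E'
from scipy.spatial.transform import Rotation as Ro
FP=[0.55956461,-0.01447222,0.07387043]
def tgtR(yaw=FP[2]):
    c,s=np.cos(yaw),np.sin(yaw); x=np.array([s,-c,0]);y=np.array([0,0,-1.]);z=np.array([c,s,0]);return np.c_[x,y,z]
def plan(pos,R,p2,R2,n,w):
    rv=Ro.from_matrix(R.T@R2).as_rotvec()/n; d=(p2-pos)/n; out=[]
    for i in range(n):
        out.append([round(float(v),4) for v in np.r_[R.T@d,rv]]+[w]); R=R@Ro.from_rotvec(rv).as_matrix()
    return out
def st():
    from plant import bot
    s=bot.observe(); p=np.array(s['ee_pos']);c,sn=np.cos(FP[2]),np.sin(FP[2]);d=p-[FP[0],FP[1],0]
    print('t',s['time_s'],'p',p.round(4),'furn',np.round([c*d[0]+sn*d[1],-sn*d[0]+c*d[1],p[2]],4),'F',np.round(s['contact_force'],1),'w',round(s['width'],4),'j',np.round(s['q'],0))
    return p,np.array(s['eef_rot'])
def go(pf,n,w):
    p,R=st(); 
    for r in plan(p,R,F(FP,pf)[0],tgtR(),n,w): print(r)
E
python3 - <<'E'
from h import *
p,R=st()
p2=p+[0,0,.095]
P=F(FP,(-.06,.215,.330))[0];print(P)
for r in plan(p,R,p2,R,3,.0)+plan(p2,R,P,tgtR(),13,0.): print(r)
E
```

```text
t 1.35 p [0.2788 0.6147 0.2366] furn [-0.2336  0.6482  0.2366] F [ 0.1  0.4 -0. ] w 0.0871 j [-67.  27.  -3.  88.   1.  65.  -5.]
[0.48386054 0.19551324 0.33      ]
[-0.0, -0.0317, 0.0, 0.0, 0.0, 0.0, 0.0]
[-0.0, -0.0317, 0.0, 0.0, 0.0, 0.0, 0.0]
[-0.0, -0.0317, 0.0, 0.0, 0.0, 0.0, 0.0]
[0.0277, 0.0001, -0.0229, -0.0, 0.0824, -0.0, 0.0]
[0.0295, 0.0001, -0.0205, -0.0, 0.0824, -0.0, 0.0]
[0.0311, 0.0001, -0.018, -0.0, 0.0824, -0.0, 0.0]
[0.0324, 0.0001, -0.0154, -0.0, 0.0824, -0.0, 0.0]
[0.0336, 0.0001, -0.0127, -0.0, 0.0824, -0.0, 0.0]
[0.0345, 0.0001, -0.0099, -0.0, 0.0824, -0.0, 0.0]
[0.0352, 0.0001, -0.007, -0.0, 0.0824, -0.0, 0.0]
[0.0357, 0.0001, -0.0041, -0.0, 0.0824, -0.0, 0.0]
[0.0359, 0.0001, -0.0011, -0.0, 0.0824, -0.0, 0.0]
[0.0359, 0.0001, 0.0018, -0.0, 0.0824, -0.0, 0.0]
[0.0356, 0.0001, 0.0048, -0.0, 0.0824, -0.0, 0.0]
[0.0351, 0.0001, 0.0077, -0.0, 0.0824, -0.0, 0.0]
[0.0343, 0.0001, 0.0106, -0.0, 0.0824, -0.0, 0.0]
```

Emit:
step_arm --pt "0 -0.032 0 0 0 0 0" --pt "0 -0.032 0 0 0 0 0" --pt "0 -0.031 0 0 0 0 0" --pt "0.028 0 -0.023 0 0.082 0 0" --pt "0.0295 0 -0.0205 0 0.082 0 0"

```text
time_s: 1.77
ee_pos: [0.3095, 0.5518, 0.3338]
eef_rot: [[0.832, 0.001, 0.555], [-0.555, 0.005, 0.832], [-0.002, -1.0, 0.005]]
contact_force: [0.6, -0.3, -0.7]
width: 0.0613
```

Emit:
step_arm --pt "0.031 0 -0.018 0 0.082 0 0" --pt "0.0325 0 -0.0155 0 0.082 0 0" --pt "0.0335 0 -0.0125 0 0.082 0 0" --pt "0.0345 0 -0.01 0 0.082 0 0" --pt "0.035 0 -0.007 0 0.082 0 0"

```text
time_s: 2.18
ee_pos: [0.3899, 0.3873, 0.3318]
eef_rot: [[0.537, 0.0, 0.843], [-0.843, 0.001, 0.537], [-0.0, -1.0, 0.001]]
contact_force: [-0.0, 0.4, -0.0]
width: 0.0281
```

```bash
python3 - <<'E'
from h import *
go((-.06,.215,.33),6,0.)
E
```

```text
t 2.1833 p [0.3899 0.3873 0.3318] furn [-0.1395  0.4132  0.3318] F [-0.   0.4 -0. ] w 0.0281 j [-56.  11.   8.  98.  -1.  71. -15.]
[0.0354, 0.0003, -0.004, -0.0001, 0.0822, -0.0001, 0.0]
[0.0356, 0.0003, -0.001, -0.0001, 0.0822, -0.0001, 0.0]
[0.0355, 0.0003, 0.0019, -0.0001, 0.0822, -0.0001, 0.0]
[0.0353, 0.0003, 0.0048, -0.0001, 0.0822, -0.0001, 0.0]
[0.0348, 0.0003, 0.0077, -0.0001, 0.0822, -0.0001, 0.0]
[0.034, 0.0003, 0.0105, -0.0001, 0.0822, -0.0001, 0.0]
```

Emit:
step_arm --pt "0.0355 0 -0.004 0 0.082 0 0" --pt "0.0355 0 -0.001 0 0.082 0 0" --pt "0.0355 0 0.002 0 0.082 0 0" --pt "0.035 0 0.005 0 0.082 0 0" --pt "0 0 0 0 0.08 0 0"

```text
time_s: 2.6
ee_pos: [0.4567, 0.2536, 0.3323]
eef_rot: [[0.146, 0.003, 0.989], [-0.989, -0.003, 0.146], [0.003, -1.0, 0.002]]
contact_force: [0.6, -0.7, 0.6]
width: 0.0016
```

```bash
python3 - <<'E'
from h import *
go((-.06,.215,.30),3,0.)
E
```

```text
t 2.6 p [0.4567 0.2536 0.3323] furn [-0.0828  0.2749  0.3323] F [ 0.6 -0.7  0.6] w 0.0016 j [-48.   8.  16. 102.  -2.  71. -23.]
[0.0204, 0.0108, 0.0061, -0.0008, 0.0243, 0.001, 0.0]
[0.0203, 0.0108, 0.0066, -0.0008, 0.0243, 0.001, 0.0]
[0.0201, 0.0108, 0.0071, -0.0008, 0.0243, 0.001, 0.0]
```

Emit:
step_arm --pt "0.02 0 0.0065 0 0.024 0 0" --pt "0.02 0 0.0065 0 0.024 0 0" --pt "0.02 0.01 0.007 0 0.024 0 0" --pt "0 0.022 0 0 0 0 0" --pt "0 0 0 0 0 0 0"

```text
time_s: 3.02
ee_pos: [0.48, 0.2022, 0.2964]
eef_rot: [[0.089, -0.005, 0.996], [-0.996, -0.004, 0.089], [0.003, -1.0, -0.006]]
contact_force: [-0.7, 0.3, 0.1]
width: 0.0006
```

```bash
python3 - <<'E'
from h import *
from plant import *
for c in('side','wrist','top'):
    d=read_camera(c)['color'][:,:,::-1]
    if c!='wrist': 
        o=(330,130) if c=='top' else (165,100); d=cv2.resize(d[o[1]:o[1]+150,o[0]:o[0]+200],None,fx=4,fy=4,interpolation=cv2.INTER_CUBIC)
    cv2.imwrite(f'pics/{c}1.png',d)
go((-.06,.14,.30),5,0.)
E
```

```text
t 3.1667 p [0.4811 0.2056 0.3   ] furn [-0.062   0.2253  0.3   ] F [-0.9  0.2  0.4] w 0.0004 j [-43.   9.  18. 104.  -3.  67. -19.]
[0.0171, -0.0, 0.0001, -0.0, 0.0038, -0.0001, 0.0]
[0.0171, 0.0, 0.0002, -0.0, 0.0038, -0.0001, 0.0]
[0.0171, 0.0, 0.0002, -0.0, 0.0038, -0.0001, 0.0]
[0.0171, 0.0, 0.0003, -0.0, 0.0038, -0.0001, 0.0]
[0.0171, 0.0, 0.0003, -0.0, 0.0038, -0.0001, 0.0]
```

View pics/side1.png

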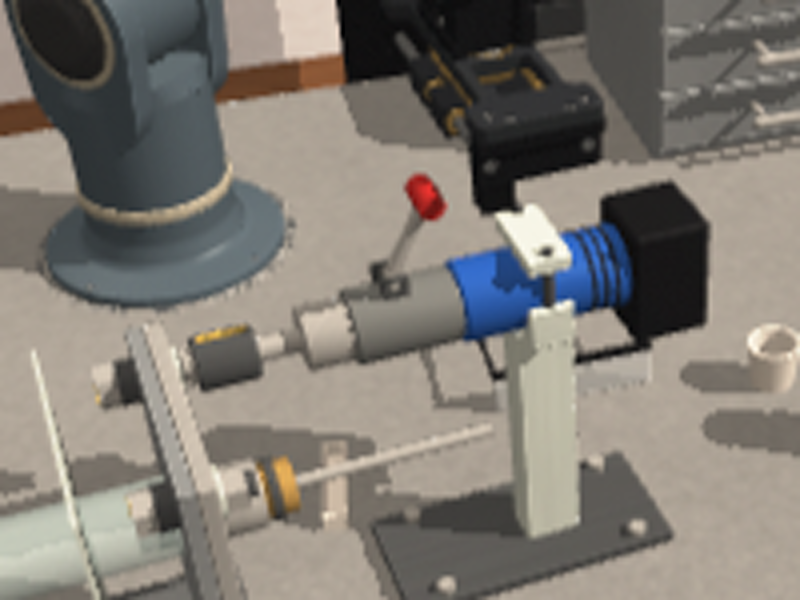

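View pics/wrist1.png

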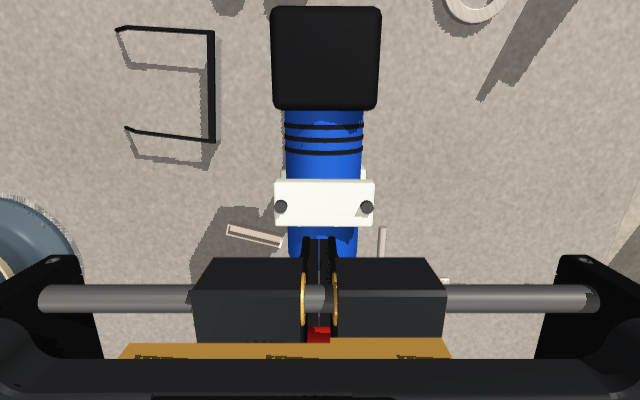

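Emit:
step_arm --pt "0.014 0 0.0005 0 0.004 0 0" --pt "0.014 0 0 0 0.004 0 0" --pt "0.012 0 0 0 0.004 0 0" --pt "0.012 0 0 0 0.004 0 0" --pt "0.012 0 0 0 0.003 0 0"

```text
time_s: 3.58
ee_pos: [0.4873, 0.1403, 0.3005]
eef_rot: [[0.072, 0.002, 0.997], [-0.997, 0.001, 0.072], [-0.001, -1.0, 0.002]]
contact_force: [0.3, 1.1, 1.0]
width: 0.0004
```

Emit:
step_arm --pt "0.01 0 0 0 0 0 0" --pt "0.006 0 0 0 0 0 0" --pt "0.003 0 0 0 0 0 0"

```text
time_s: 3.83
ee_pos: [0.4878, 0.1242, 0.2996]
eef_rot: [[0.072, -0.0, 0.997], [-0.997, 0.005, 0.072], [-0.005, -1.0, 0.0]]
contact_force: [0.5, 10.8, -0.4]
width: 0.0006
```

```bash
python3 - <<'E'
from h import *
from plant import *
for c in('side',):
    d=read_camera(c)['color'][:,:,::-1]
    o=(165,100); d=cv2.resize(d[o[1]:o[1]+150,o[0]:o[0]+200],None,fx=4,fy=4,interpolation=cv2.INTER_CUBIC)
    cv2.imwrite(f'pics/{c}2.png',d)
st()
E
```

```text
t 3.8833 p [0.4878 0.1244 0.2996] furn [-0.0613  0.1438  0.2996] F [-0.3  7.3 -0.4] w 0.0007 j [-38.   7.  21. 107.  -3.  66. -11.]
```

View pics/side2.png

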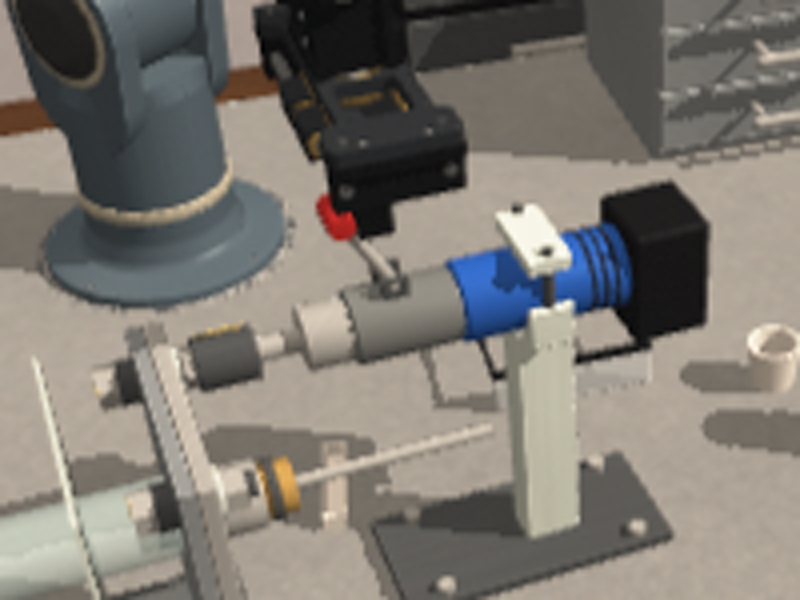

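Emit:
step_arm --pt "0.002 0 0 0 0 0 0" --pt "0.002 0 0 0 0 0 0" --pt "0 0 0 0 0 0 0"

```text
time_s: 4.13
ee_pos: [0.4878, 0.124, 0.2996]
eef_rot: [[0.076, -0.0, 0.997], [-0.997, 0.009, 0.076], [-0.009, -1.0, 0.0]]
contact_force: [-0.1, 13.7, -0.5]
width: 0.0004
```

Emit:
step_arm --pt "-0.012 0 0 0 0 0 0" --pt "0 -0.025 0 0 0 0 0" --pt "0 -0.03 0 0 0 0 0" --pt "0.02 0 0 0 0 0 0.03" --pt "0.035 0 0 0 0 0 0.05"

```text
time_s: 4.55
ee_pos: [0.4919, 0.0779, 0.3556]
eef_rot: [[0.079, 0.002, 0.997], [-0.997, 0.0, 0.079], [0.0, -1.0, 0.002]]
contact_force: [0.4, -0.2, 0.1]
width: 0.0072
```

```bash
python3 - <<'E'
from h import *
go((-.06,-.034,.335),4,0.05)
E
```

```text
t 4.55 p [0.4919 0.0779 0.3556] furn [-0.0606  0.0971  0.3556] F [ 0.4 -0.2  0.1] w 0.0072 j [-36.   4.  24. 103.  -2.  73.  -7.]
[0.0328, 0.0051, -0.0, -0.0004, 0.0014, 0.0, 0.05]
[0.0328, 0.0051, 0.0, -0.0004, 0.0014, 0.0, 0.05]
[0.0328, 0.0051, 0.0001, -0.0004, 0.0014, 0.0, 0.05]
[0.0328, 0.0051, 0.0001, -0.0004, 0.0014, 0.0, 0.05]
```

Emit:
step_arm --pt "0.033 0 0 0 0 0 0.05" --pt "0.033 0 0 0 0 0 0.05" --pt "0.033 0.005 0 0 0 0 0.05" --pt "0.02 0.005 0 0 0 0 0.05" --pt "0 0 0 0 0 0 0.05"

```text
time_s: 4.97
ee_pos: [0.4985, -0.05, 0.3436]
eef_rot: [[0.062, -0.003, 0.998], [-0.998, -0.004, 0.062], [0.004, -1.0, -0.003]]
contact_force: [0.6, -1.2, -0.1]
width: 0.0389
```

```bash
python3 - <<'E'
from h import *
from plant import *
for c in('side','wrist','top'):
    d=read_camera(c)['color'][:,:,::-1]
    if c!='wrist': 
        o=(360,130) if c=='top' else (125,80); d=cv2.resize(d[o[1]:o[1]+150,o[0]:o[0]+200],None,fx=4,fy=4,interpolation=cv2.INTER_CUBIC)
    cv2.imwrite(f'pics/{c}3.png',d)
go((-.06,-.034,.29),3,0.05)
E
```

```text
t 5.1167 p [ 0.4997 -0.043   0.3442] furn [-0.0618 -0.0241  0.3442] F [ 0.5  0.  -0.4] w 0.0473 j [-27.   5.  30. 103.  -3.  72.   8.]
[0.0033, 0.0181, 0.0006, 0.0005, -0.0006, 0.0001, 0.05]
[0.0033, 0.0181, 0.0006, 0.0005, -0.0006, 0.0001, 0.05]
[0.0033, 0.0181, 0.0006, 0.0005, -0.0006, 0.0001, 0.05]
```

View pics/side3.png

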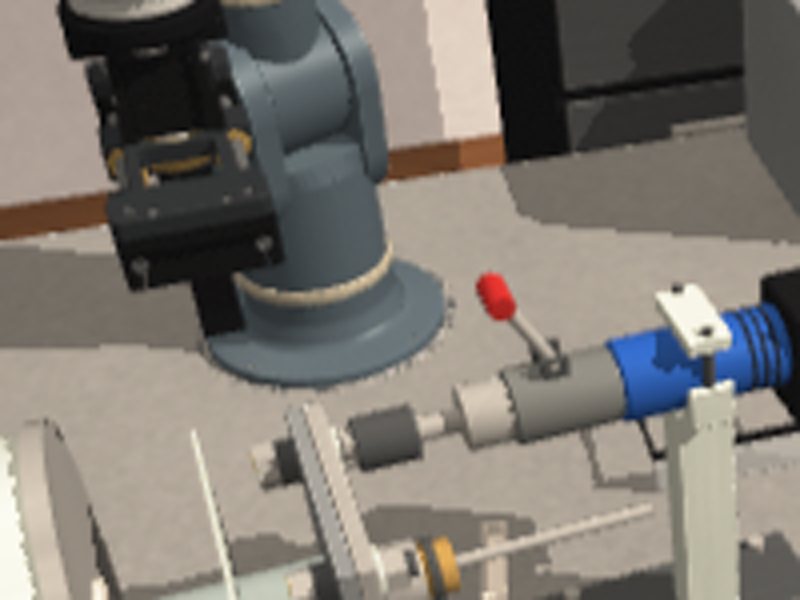

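View pics/wrist3.png

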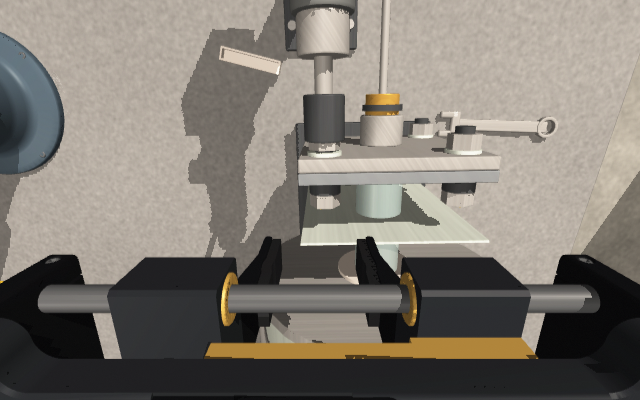

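View pics/top3.png

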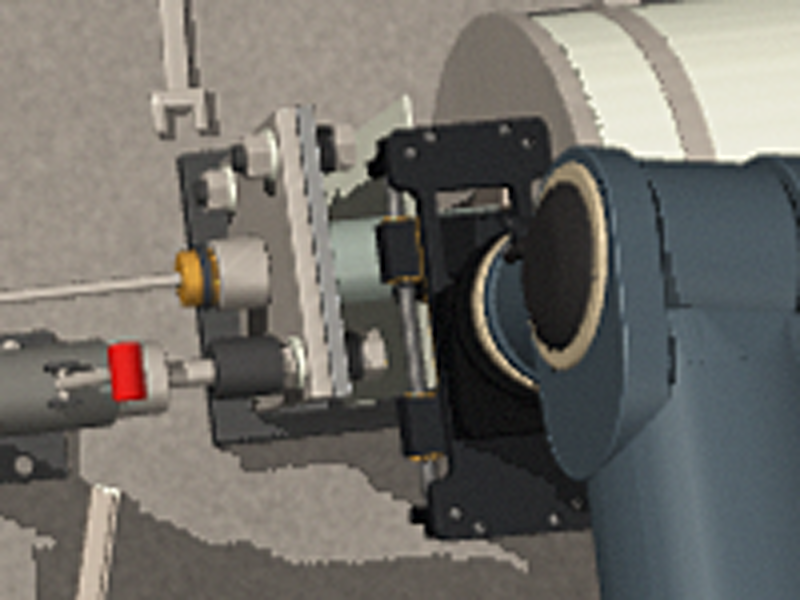

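```bash
cat >> h.py <<'E'
def wproj(P,p,R,M):
    T=np.eye(4);T[:3,:3]=R;T[:3,3]=p;C=np.linalg.inv(T@M);q=np.c_[P,np.ones(len(P))]@C.T
    return np.c_[318.49+312.231*q[:,0]/q[:,2],200.328+312.231*q[:,1]/q[:,2]]
E
python3 - <<'E'
from h import *
from plant import *
p,R=st(); M=np.array(read_camera('wrist')['mount'])
print(R.round(3))
d=cv2.resize(cv2.imread('pics/wrist3.png')[120:270,270:510],None,fx=3.3,fy=3.3,interpolation=cv2.INTER_CUBIC)
V=[(sx*.0825,y,.2425) for y in(.0,-.01,-.062) for sx in(-1,1)]+[(-.06,-.034,.22)]
q=wproj(F(FP,V),p,R,M);print(q.round(1))
q=(q-[270,120])*3.3
for i in(0,2,4): cv2.line(d,tuple(q[i].astype(int)),tuple(q[i+1].astype(int)),(0,0,255),1)
cv2.circle(d,tuple(q[6].astype(int)),4,(255,0,255),1)
cv2.imwrite('pics/w3o.png',d)
E
```

```text
t 5.1167 p [ 0.4997 -0.043   0.3442] furn [-0.0618 -0.0241  0.3442] F [ 0.5  0.  -0.4] w 0.0473 j [-27.   5.  30. 103.  -3.  72.   8.]
[[ 0.072 -0.001  0.997]
 [-0.997 -0.     0.072]
 [ 0.    -1.    -0.001]]
[[293.6 176. ]
 [494.9 175.6]
 [293.9 187.8]
 [492.8 187.4]
 [295.5 244.7]
 [482.9 244.4]
 [320.9 206.3]]
```

View pics/w3o.png

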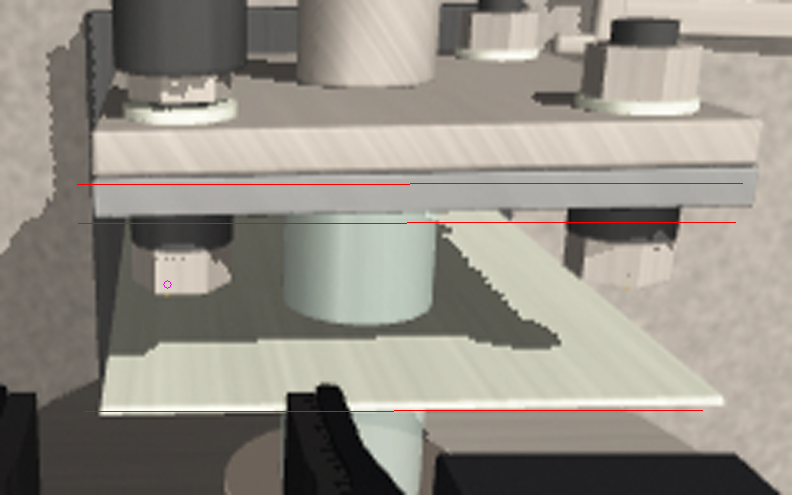

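```bash
sed -i 's/^FP=.*/FP=[0.5628,-0.0125,0.086]/' h.py; python3 - <<'E'
from h import *
go((-.06,-.0345,.275),4,0.05)
E
```

```text
t 5.1667 p [ 0.4999 -0.0423  0.3443] furn [-0.0652 -0.0243  0.3443] F [-0.1  0.4  1.2] w 0.0484 j [-27.   5.  30. 103.  -3.  72.   8.]
[0.0025, 0.0173, 0.0014, 0.0002, -0.0031, 0.0, 0.05]
[0.0025, 0.0173, 0.0013, 0.0002, -0.0031, 0.0, 0.05]
[0.0025, 0.0173, 0.0013, 0.0002, -0.0031, 0.0, 0.05]
[0.0026, 0.0173, 0.0013, 0.0002, -0.0031, 0.0, 0.05]
```

Emit:
step_arm --pt "0.0025 0.017 0.0014 0 -0.003 0 0.05" --pt "0.0025 0.017 0.0014 0 -0.003 0 0.05" --pt "0.0025 0.017 0.0013 0 -0.003 0 0.05" --pt "0.0025 0.017 0.0013 0 -0.003 0 0.05" --pt "0 0 0 0 0 0 0.05"

```text
time_s: 5.58
ee_pos: [0.5044, -0.0514, 0.2735]
eef_rot: [[0.086, -0.007, 0.996], [-0.996, -0.001, 0.086], [0.0, -1.0, -0.007]]
contact_force: [-0.6, -0.6, -0.4]
width: 0.0506
```

```bash
cat > look.py <<'E'
from h import *
from plant import *
import sys
n=sys.argv[1]
p,R=st(); r=read_camera('wrist'); M=np.array(r['mount']);im=r['color'][:,:,::-1]
print(R.round(3).tolist())
V=[(sx*.0825,y,.2425) for y in(.0,-.01,-.062) for sx in(-1,1)]+[(-.06,-.034,.22)]
q=wproj(F(FP,V),p,R,M);print(q.round(1).tolist())
o=np.array([230,60]);d=cv2.resize(im[60:290,230:530],None,fx=2.6,fy=2.6,interpolation=cv2.INTER_CUBIC)
q=(q-o)*2.6
for i in(0,2,4): cv2.line(d,tuple(q[i].astype(int)),tuple(q[i+1].astype(int)),(0,0,255),1)
cv2.circle(d,tuple(q[6].astype(int)),4,(255,0,255),1)
cv2.imwrite(f'pics/w{n}.png',d)
s=read_camera('side')['color'][:,:,::-1];cv2.imwrite(f'pics/s{n}.png',cv2.resize(s[100:250,125:325],None,fx=4,fy=4,interpolation=cv2.INTER_CUBIC))
E
python3 look.py 4
```

```text
t 5.5833 p [ 0.5044 -0.0514  0.2735] furn [-0.0615 -0.0337  0.2735] F [-0.6 -0.6 -0.4] w 0.0506 j [-25.  10.  30. 109.  -5.  63.  12.]
[[0.086, -0.007, 0.996], [-0.996, -0.001, 0.086], [0.0, -1.0, -0.007]]
[[283.9, 187.4], [562.0, 187.9], [284.4, 203.3], [558.1, 203.9], [287.1, 278.5], [539.5, 279.4], [321.4, 225.9]]
```

View pics/w4.png

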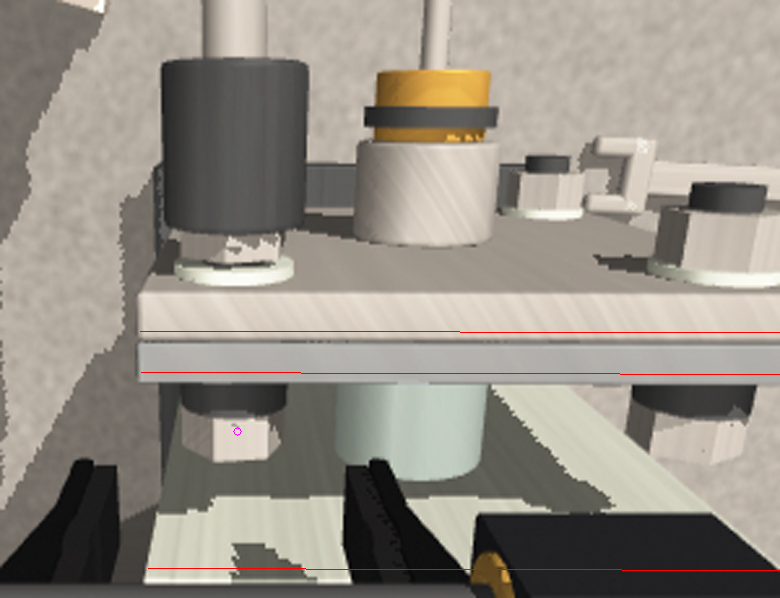

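View pics/s4.png

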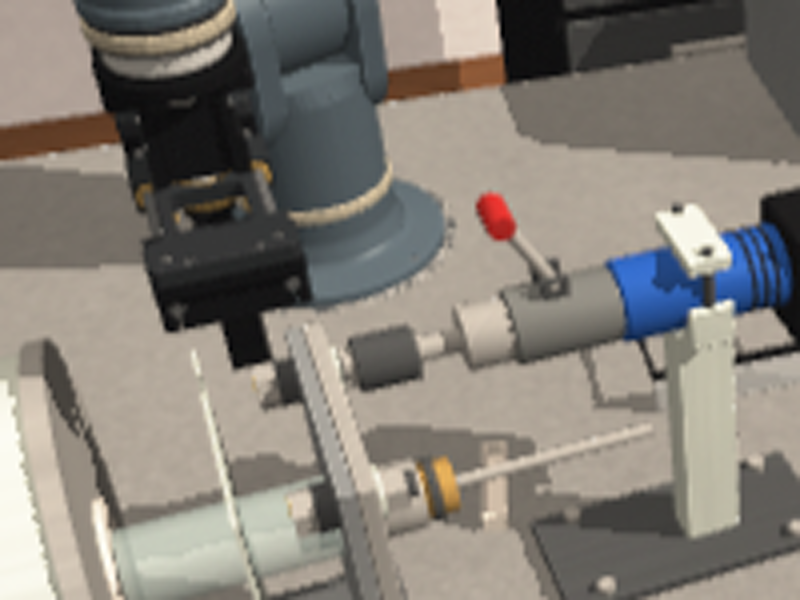

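```bash
sed -i 's/^FP=.*/FP=[0.5628,-0.0142,0.086]/' h.py; python3 - <<'E'
from h import *
for i in range(4): 
    from plant import read_camera; read_camera('top'); go((-.06,-.0345,.235),3,0.05)
E
```

```text
t 5.7333 p [ 0.5067 -0.0518  0.2773] furn [-0.0591 -0.0326  0.2773] F [ 0.5 -0.9  0. ] w 0.05 j [-25.   9.  30. 108.  -5.  64.  12.]
[0.0006, 0.0141, -0.0003, -0.0003, -0.0001, -0.0, 0.05]
[0.0006, 0.0141, -0.0003, -0.0003, -0.0001, -0.0, 0.05]
[0.0006, 0.0141, -0.0003, -0.0003, -0.0001, -0.0, 0.05]
t 5.7833 p [ 0.5069 -0.052   0.2777] furn [-0.0589 -0.0328  0.2777] F [ 0.1 -0.5  0.7] w 0.0499 j [-25.   9.  30. 108.  -5.  64.  12.]
[0.0006, 0.0142, -0.0004, -0.0006, -0.0002, -0.0, 0.05]
[0.0006, 0.0142, -0.0004, -0.0006, -0.0002, -0.0, 0.05]
[0.0006, 0.0142, -0.0004, -0.0006, -0.0002, -0.0, 0.05]
t 5.8333 p [ 0.507  -0.0521  0.2778] furn [-0.0589 -0.033   0.2778] F [0.1 0.4 0.3] w 0.0499 j [-25.   9.  30. 108.  -5.  64.  12.]
[0.0005, 0.0142, -0.0004, -0.0007, -0.0003, -0.0001, 0.05]
[0.0005, 0.0142, -0.0004, -0.0007, -0.0003, -0.0001, 0.05]
[0.0005, 0.0142, -0.0004, -0.0007, -0.0003, -0.0001, 0.05]
t 5.8833 p [ 0.5069 -0.0522  0.2777] furn [-0.0589 -0.0331  0.2777] F [-0.2 -0.4  0.1] w 0.0499 j [-25.   9.  30. 108.  -5.  64.  12.]
[0.0005, 0.0142, -0.0004, -0.0007, -0.0004, -0.0001, 0.05]
[0.0005, 0.0142, -0.0004, -0.0007, -0.0004, -0.0001, 0.05]
[0.0005, 0.0142, -0.0004, -0.0007, -0.0004, -0.0001, 0.05]
```

```bash
python3 look.py 5
```

```text
t 5.8833 p [ 0.5069 -0.0522  0.2777] furn [-0.0589 -0.0331  0.2777] F [-0.2 -0.4  0.1] w 0.0499 j [-25.   9.  30. 108.  -5.  64.  12.]
[[0.085, 0.002, 0.996], [-0.996, 0.0, 0.085], [-0.0, -1.0, 0.002]]
[[279.9, 186.7], [550.5, 186.2], [280.5, 202.3], [546.9, 201.8], [283.5, 276.1], [529.7, 275.6], [317.1, 224.5]]
```

View pics/w5.png

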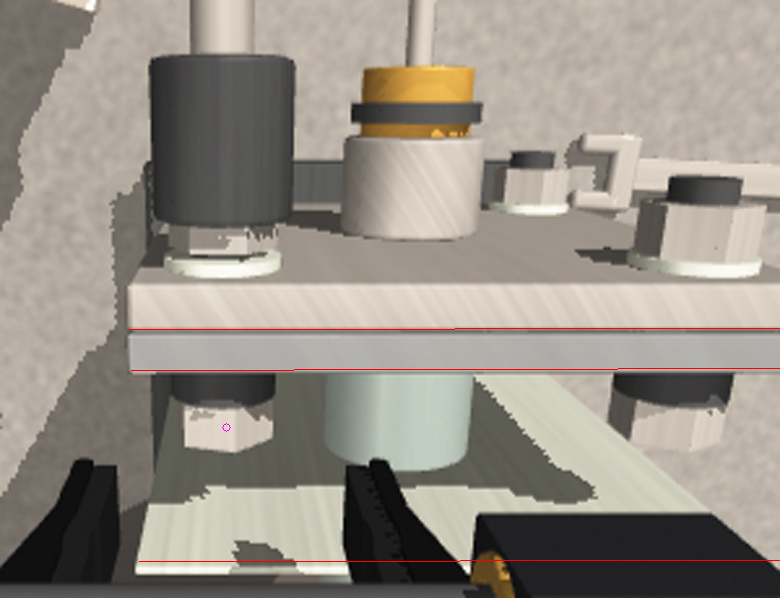

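Emit:
step_arm --pt "0.0015 0.014 -0.0005 0 0 0 0.05" --pt "0 0.014 0 0 0 0 0.05" --pt "0 0 0 0 0 0 0.05" --pt "0 0 0 0 0 0 0.05"

```text
time_s: 6.32
ee_pos: [0.5056, -0.0541, 0.2485]
eef_rot: [[0.084, -0.001, 0.996], [-0.996, 0.0, 0.084], [-0.0, -1.0, -0.001]]
contact_force: [-1.0, 0.6, 0.9]
width: 0.0503
```

```bash
sed -i 's/^FP=.*/FP=[0.5628,-0.0148,0.086]/' h.py;  python3 look.py 6
```

```text
t 6.3167 p [ 0.5056 -0.0541  0.2485] furn [-0.0603 -0.0342  0.2485] F [-1.   0.6  0.9] w 0.0503 j [-25.  11.  30. 111.  -6.  60.  13.]
[[0.084, -0.001, 0.996], [-0.996, 0.0, 0.084], [-0.0, -1.0, -0.001]]
[[275.9, 199.3], [594.2, 198.7], [276.8, 217.4], [589.2, 216.8], [280.6, 301.3], [565.7, 300.9], [319.3, 240.6]]
```

View pics/w6.png

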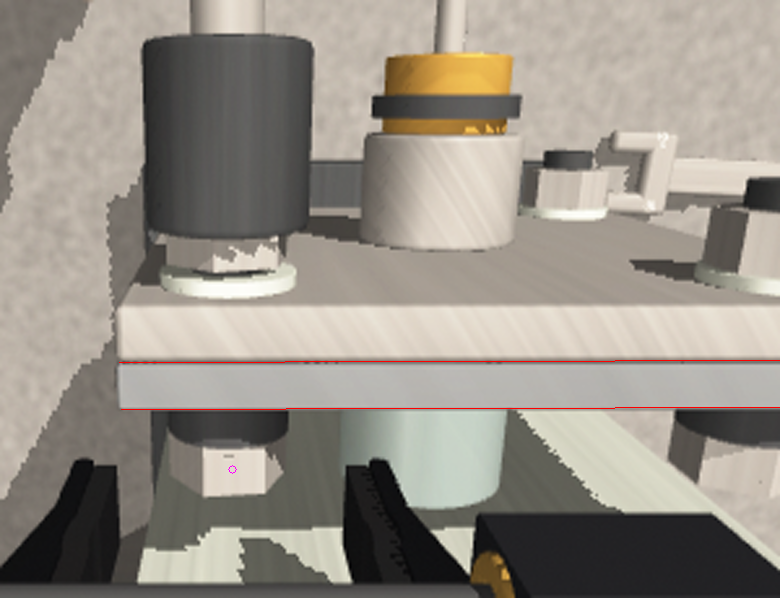

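View pics/s6.png

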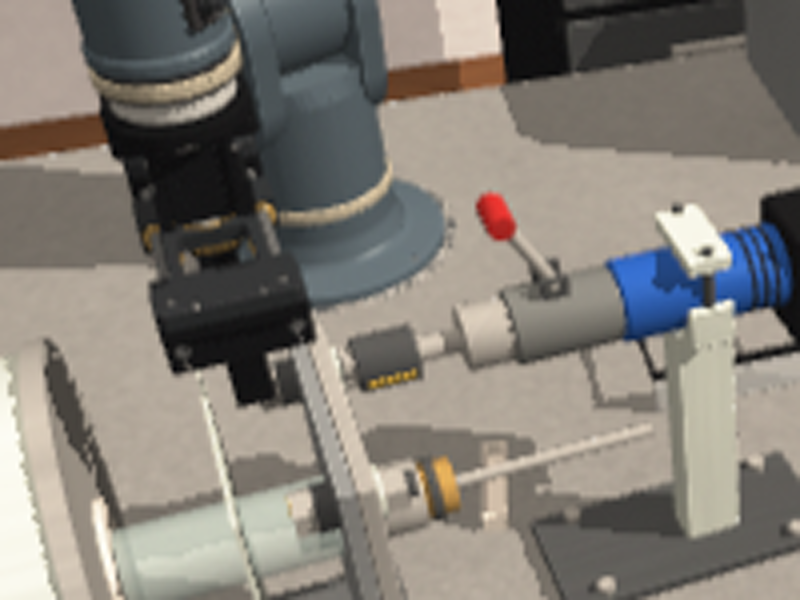

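Emit:
step_arm --pt "0 0.011 0 0 0 0 0.05" --pt "0 0.011 0 0 0 0 0.05" --pt "0 0.01 0 0 0 0 0.05" --pt "0 0 0 0 0 0 0.05" --pt "0 0 0 0 0 0 0.05"

```text
time_s: 6.83
ee_pos: [0.5052, -0.0541, 0.2155]
eef_rot: [[0.084, -0.002, 0.996], [-0.996, -0.0, 0.084], [0.0, -1.0, -0.002]]
contact_force: [-0.0, 0.2, -0.7]
width: 0.0502
```

```bash
python3 look.py 7
```

```text
t 6.8333 p [ 0.5052 -0.0541  0.2155] furn [-0.0608 -0.0343  0.2155] F [-0.   0.2 -0.7] w 0.0502 j [-24.  13.  30. 113.  -8.  56.  15.]
[[0.084, -0.002, 0.996], [-0.996, -0.0, 0.084], [0.0, -1.0, -0.002]]
[[266.5, 223.1], [662.2, 222.6], [267.7, 244.8], [654.4, 244.4], [273.4, 343.5], [619.0, 343.5], [320.2, 267.7]]
```

View pics/w7.png

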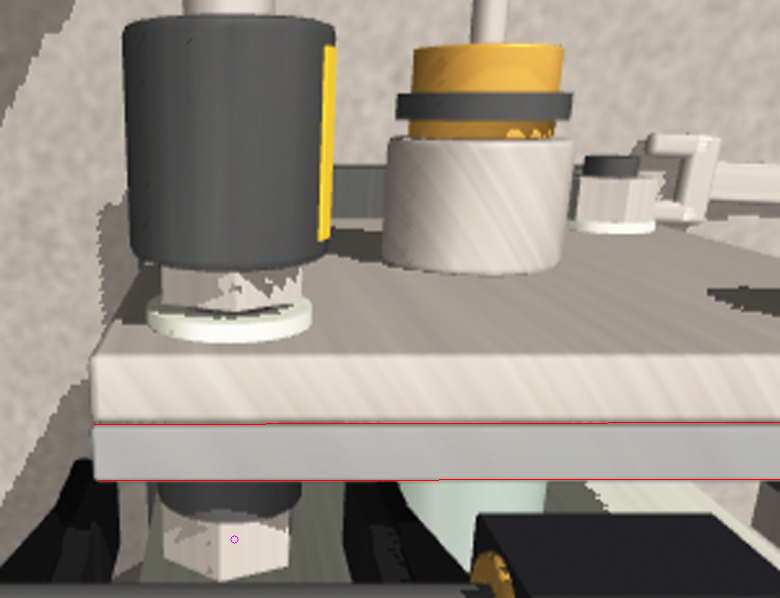

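View pics/s7.png

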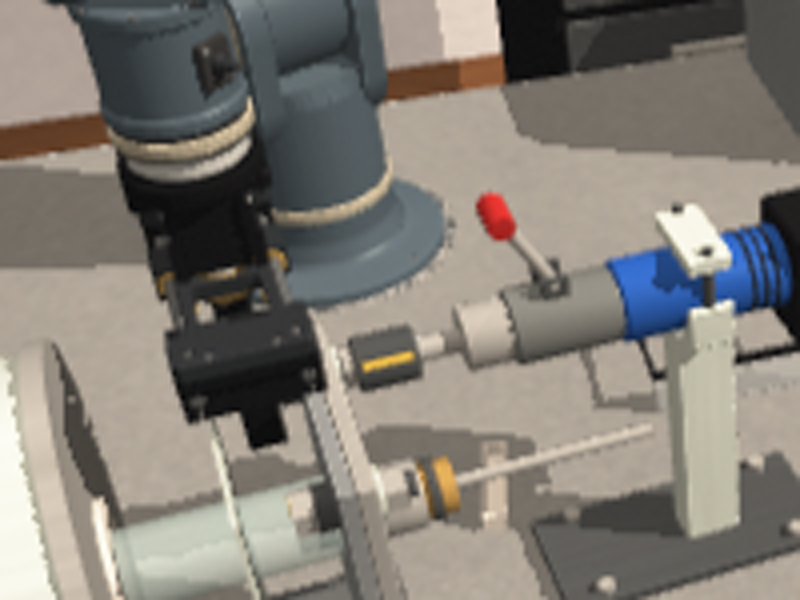

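Emit:
step_arm --pt "0 0 0 0 0 0 0.01" --pt "0 0 0 0 0 0 0.01" --pt "0 0 0 0 0 0 0.01" --pt "0 0 0 0 0 0 0.01" --pt "0 0 0 0 0 0 0.01"

```text
time_s: 7.35
ee_pos: [0.5056, -0.0542, 0.2165]
eef_rot: [[0.084, -0.001, 0.996], [-0.996, 0.0, 0.084], [-0.0, -1.0, -0.001]]
contact_force: [-2.4, -0.3, -1.4]
width: 0.0241
```

Emit:
step_arm --pt "0 0 0 0 0 0 0" --pt "0 0 0 0 0 0 0" --pt "0 0 0 0 0 0 0" --pt "0 0 0 0 0 0 0" --pt "0 0 0 0 0 0 0"

```text
time_s: 7.77
ee_pos: [0.5055, -0.0543, 0.2163]
eef_rot: [[0.084, -0.001, 0.996], [-0.996, 0.0, 0.084], [-0.0, -1.0, -0.001]]
contact_force: [-1.8, -0.3, -1.4]
width: 0.0243
```

```bash
python3 look.py 8; python3 -c "
from plant import bot;s=bot.observe();print(s['contact_force'],s['moment'],s['width'])"
```

```text
t 7.7667 p [ 0.5055 -0.0543  0.2163] furn [-0.0605 -0.0344  0.2163] F [-1.8 -0.3 -1.4] w 0.0243 j [-24.  13.  30. 113.  -8.  56.  15.]
[[0.084, -0.001, 0.996], [-0.996, 0.0, 0.084], [-0.0, -1.0, -0.001]]
[[266.2, 222.0], [659.1, 221.3], [267.5, 243.7], [651.4, 243.0], [273.1, 342.0], [616.6, 341.6], [319.7, 266.6]]
[-1.71407293 -0.49217928 -1.73887777] [-0.24399294  0.38541227  0.00676303] 0.024055213176877005
```

View pics/w8.png

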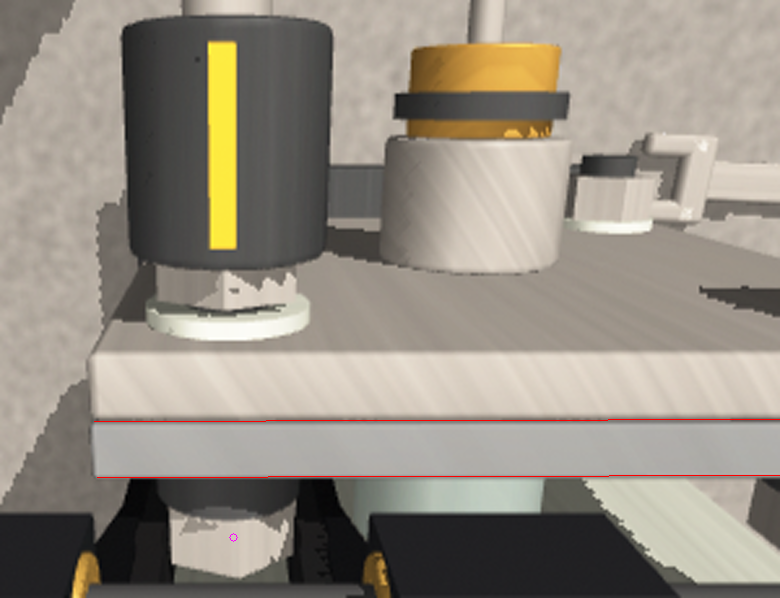

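Width is 24 mm, so the pads are on the flats. I'm holding now, and I'll watch the socket turn while the head stays still.

Emit:
step_arm --pt "0 0 0 0 0 0 0" --pt "0 0 0 0 0 0 0" --pt "0 0 0 0 0 0 0" --pt "0 0 0 0 0 0 0" --pt "0 0 0 0 0 0 0"

```text
time_s: 8.28
ee_pos: [0.5057, -0.0542, 0.2164]
eef_rot: [[0.084, -0.0, 0.996], [-0.996, 0.0, 0.084], [-0.0, -1.0, -0.0]]
contact_force: [-2.4, -0.7, -1.3]
width: 0.0243
```

```bash
python3 look.py 9; python3 -c "
from plant import bot;s=bot.observe();print(s['contact_force'],s['moment'],s['width'])"
```

```text
t 8.2833 p [ 0.5057 -0.0542  0.2164] furn [-0.0603 -0.0344  0.2164] F [-2.4 -0.7 -1.3] w 0.0243 j [-24.  13.  30. 113.  -8.  56.  15.]
[[0.084, -0.0, 0.996], [-0.996, 0.0, 0.084], [-0.0, -1.0, -0.0]]
[[265.9, 222.1], [658.3, 221.3], [267.1, 243.7], [650.7, 243.0], [272.8, 341.9], [615.9, 341.5], [319.4, 266.6]]
[-2.21338741 -1.63309833 -1.42549568] [-0.26035842  0.46759856  0.0591041 ] 0.023531115522105975
```

View pics/w9.png

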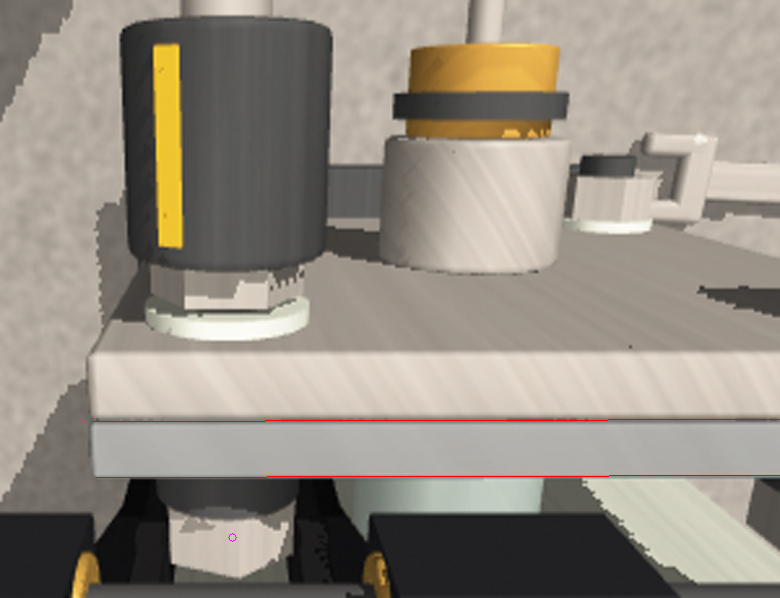

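The picture shows the head unchanged at (231, 540) and the socket stripe moved from column 222 to 167. The nut is running up while the head is held, so I keep holding.

Emit:
step_arm --pt "0 0 0 0 0 0 0" --pt "0 0 0 0 0 0 0" --pt "0 0 0 0 0 0 0" --pt "0 0 0 0 0 0 0" --pt "0 0 0 0 0 0 0"

```text
time_s: 8.8
ee_pos: [0.5058, -0.0542, 0.2165]
eef_rot: [[0.084, -0.0, 0.996], [-0.996, 0.0, 0.084], [-0.0, -1.0, -0.0]]
contact_force: [-3.2, -0.2, -1.0]
width: 0.0237
```

Emit:
step_arm --pt "0 0 0 0 0 0 0" --pt "0 0 0 0 0 0 0" --pt "0 0 0 0 0 0 0" --pt "0 0 0 0 0 0 0" --pt "0 0 0 0 0 0 0"

```text
time_s: 9.22
ee_pos: [0.5058, -0.0542, 0.2165]
eef_rot: [[0.084, -0.0, 0.996], [-0.996, 0.0, 0.084], [-0.0, -1.0, -0.0]]
contact_force: [-3.1, -1.3, -1.0]
width: 0.0241
```

Emit:
step_arm --pt "0 0 0 0 0 0 0" --pt "0 0 0 0 0 0 0" --pt "0 0 0 0 0 0 0" --pt "0 0 0 0 0 0 0" --pt "0 0 0 0 0 0 0"

```text
time_s: 9.63
ee_pos: [0.5058, -0.0542, 0.2165]
eef_rot: [[0.084, -0.0, 0.996], [-0.996, 0.0, 0.084], [-0.0, -1.0, -0.0]]
contact_force: [-3.4, -1.8, -1.4]
width: 0.0238
```

Emit:
step_arm --pt "0 0 0 0 0 0 0" --pt "0 0 0 0 0 0 0" --pt "0 0 0 0 0 0 0" --pt "0 0 0 0 0 0 0" --pt "0 0 0 0 0 0 0"

```text
time_s: 10.05
ee_pos: [0.5058, -0.0542, 0.2165]
eef_rot: [[0.084, -0.0, 0.996], [-0.996, 0.0, 0.084], [-0.0, -1.0, -0.0]]
contact_force: [-2.7, -1.5, -1.4]
width: 0.0239
```

Emit:
step_arm --pt "0 0 0 0 0 0 0" --pt "0 0 0 0 0 0 0" --pt "0 0 0 0 0 0 0" --pt "0 0 0 0 0 0 0" --pt "0 0 0 0 0 0 0"

```text
time_s: 10.47
ee_pos: [0.5059, -0.0542, 0.2165]
eef_rot: [[0.084, -0.0, 0.996], [-0.996, 0.0, 0.084], [-0.0, -1.0, -0.0]]
contact_force: [-2.7, -1.5, -1.4]
width: 0.024
```

Emit:
step_arm --pt "0 0 0 0 0 0 0" --pt "0 0 0 0 0 0 0" --pt "0 0 0 0 0 0 0" --pt "0 0 0 0 0 0 0" --pt "0 0 0 0 0 0 0"

```text
time_s: 10.88
ee_pos: [0.5059, -0.0542, 0.2165]
eef_rot: [[0.084, -0.0, 0.996], [-0.996, 0.0, 0.084], [-0.0, -1.0, -0.0]]
contact_force: [-1.8, -0.8, -0.9]
width: 0.024
```

```bash
python3 look.py 10; python3 -c "
from plant import bot;s=bot.observe();print(s['contact_force'],s['moment'],s['width'])"
```

```text
t 10.8833 p [ 0.5059 -0.0542  0.2165] furn [-0.0601 -0.0344  0.2165] F [-1.8 -0.8 -0.9] w 0.024 j [-24.  13.  30. 113.  -8.  56.  15.]
[[0.084, -0.0, 0.996], [-0.996, 0.0, 0.084], [-0.0, -1.0, -0.0]]
[[265.5, 222.0], [657.6, 221.2], [266.8, 243.6], [649.9, 242.9], [272.5, 341.8], [615.3, 341.3], [319.0, 266.5]]
[-3.4716689  -0.42192037 -2.13829218] [-0.44152368  0.70322995  0.03560353] 0.024215024279281083
```

View pics/w10.png

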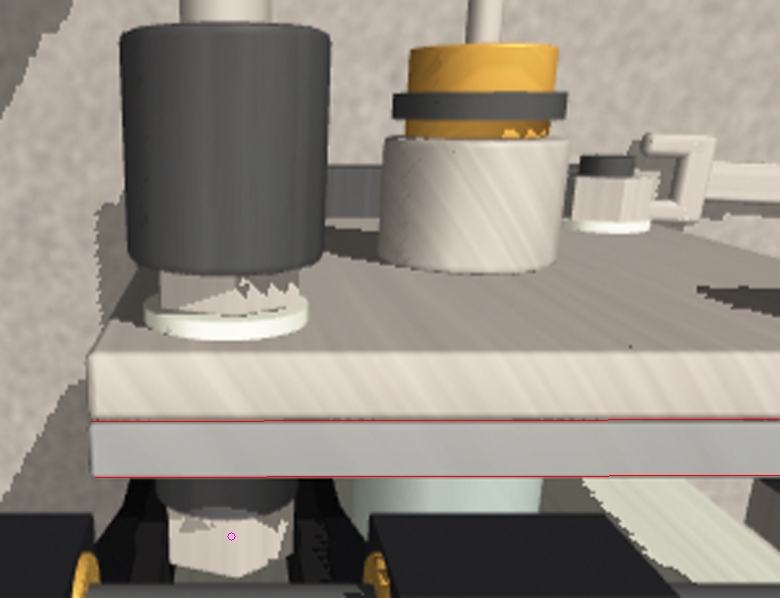

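The nut is closing on the washer and the head hasn't moved. More holding.

Emit:
step_arm --pt "0 0 0 0 0 0 0" --pt "0 0 0 0 0 0 0" --pt "0 0 0 0 0 0 0" --pt "0 0 0 0 0 0 0" --pt "0 0 0 0 0 0 0"

```text
time_s: 11.4
ee_pos: [0.5059, -0.0542, 0.2165]
eef_rot: [[0.084, -0.0, 0.996], [-0.996, 0.0, 0.084], [-0.0, -1.0, -0.0]]
contact_force: [-3.9, -0.8, -1.3]
width: 0.0235
```

Emit:
step_arm --pt "0 0 0 0 0 0 0" --pt "0 0 0 0 0 0 0" --pt "0 0 0 0 0 0 0" --pt "0 0 0 0 0 0 0" --pt "0 0 0 0 0 0 0"

```text
time_s: 11.82
ee_pos: [0.5059, -0.0542, 0.2165]
eef_rot: [[0.084, 0.0, 0.996], [-0.996, 0.0, 0.084], [-0.0, -1.0, 0.0]]
contact_force: [-3.6, -1.7, -2.5]
width: 0.0241
```

Emit:
step_arm --pt "0 0 0 0 0 0 0" --pt "0 0 0 0 0 0 0" --pt "0 0 0 0 0 0 0" --pt "0 0 0 0 0 0 0" --pt "0 0 0 0 0 0 0"

```text
time_s: 12.23
ee_pos: [0.5058, -0.0542, 0.2165]
eef_rot: [[0.084, -0.0, 0.996], [-0.996, 0.0, 0.084], [-0.0, -1.0, -0.0]]
contact_force: [-2.1, -1.6, -1.5]
width: 0.0238
```

Emit:
step_arm --pt "0 0 0 0 0 0 0" --pt "0 0 0 0 0 0 0" --pt "0 0 0 0 0 0 0" --pt "0 0 0 0 0 0 0" --pt "0 0 0 0 0 0 0"

```text
time_s: 12.65
ee_pos: [0.5059, -0.0542, 0.2165]
eef_rot: [[0.084, -0.0, 0.996], [-0.996, 0.0, 0.084], [-0.0, -1.0, -0.0]]
contact_force: [-3.7, -1.4, -1.5]
width: 0.024
```

Emit:
step_arm --pt "0 0 0 0 0 0 0" --pt "0 0 0 0 0 0 0" --pt "0 0 0 0 0 0 0" --pt "0 0 0 0 0 0 0" --pt "0 0 0 0 0 0 0"

```text
time_s: 13.07
ee_pos: [0.5059, -0.0542, 0.2165]
eef_rot: [[0.084, -0.0, 0.996], [-0.996, 0.0, 0.084], [-0.0, -1.0, -0.0]]
contact_force: [-3.9, -1.4, -1.4]
width: 0.0235
```

Emit:
step_arm --pt "0 0 0 0 0 0 0" --pt "0 0 0 0 0 0 0" --pt "0 0 0 0 0 0 0" --pt "0 0 0 0 0 0 0" --pt "0 0 0 0 0 0 0"

```text
time_s: 13.48
ee_pos: [0.5059, -0.0542, 0.2165]
eef_rot: [[0.084, 0.0, 0.996], [-0.996, 0.0, 0.084], [-0.0, -1.0, 0.0]]
contact_force: [-3.7, -1.5, -1.2]
width: 0.0242
```

Emit:
step_arm --pt "0 0 0 0 0 0 0" --pt "0 0 0 0 0 0 0" --pt "0 0 0 0 0 0 0" --pt "0 0 0 0 0 0 0" --pt "0 0 0 0 0 0 0"

```text
time_s: 13.9
ee_pos: [0.5058, -0.0542, 0.2163]
eef_rot: [[0.084, -0.0, 0.996], [-0.996, -0.0, 0.084], [0.0, -1.0, -0.0]]
contact_force: [-2.8, -1.6, -3.7]
width: 0.0238
```

Emit:
step_arm --pt "0 0 0 0 0 0 0" --pt "0 0 0 0 0 0 0" --pt "0 0 0 0 0 0 0" --pt "0 0 0 0 0 0 0" --pt "0 0 0 0 0 0 0"

```text
time_s: 14.32
ee_pos: [0.5058, -0.0542, 0.2164]
eef_rot: [[0.084, -0.0, 0.996], [-0.996, -0.0, 0.084], [-0.0, -1.0, -0.0]]
contact_force: [-2.3, -2.5, -4.5]
width: 0.0235
```

Emit:
step_arm --pt "0 0 0 0 0 0 0" --pt "0 0 0 0 0 0 0" --pt "0 0 0 0 0 0 0" --pt "0 0 0 0 0 0 0" --pt "0 0 0 0 0 0 0"

```text
time_s: 14.73
ee_pos: [0.5058, -0.0542, 0.2164]
eef_rot: [[0.084, -0.0, 0.996], [-0.996, 0.0, 0.084], [-0.0, -1.0, -0.0]]
contact_force: [-3.2, -1.5, -4.8]
width: 0.0238
```

Emit:
step_arm --pt "0 0 0 0 0 0 0" --pt "0 0 0 0 0 0 0" --pt "0 0 0 0 0 0 0" --pt "0 0 0 0 0 0 0" --pt "0 0 0 0 0 0 0"

```text
time_s: 15.15
ee_pos: [0.5058, -0.0542, 0.2165]
eef_rot: [[0.084, -0.0, 0.996], [-0.996, 0.0, 0.084], [-0.0, -1.0, -0.0]]
contact_force: [-3.5, -2.2, -4.0]
width: 0.0235
```

Emit:
step_arm --pt "0 0 0 0 0 0 0" --pt "0 0 0 0 0 0 0" --pt "0 0 0 0 0 0 0" --pt "0 0 0 0 0 0 0" --pt "0 0 0 0 0 0 0"

```text
time_s: 15.57
ee_pos: [0.5058, -0.0542, 0.2165]
eef_rot: [[0.084, -0.0, 0.996], [-0.996, 0.0, 0.084], [-0.0, -1.0, -0.0]]
contact_force: [-2.6, -2.8, -5.0]
width: 0.0235
```

Emit:
step_arm --pt "0 0 0 0 0 0 0" --pt "0 0 0 0 0 0 0" --pt "0 0 0 0 0 0 0" --pt "0 0 0 0 0 0 0" --pt "0 0 0 0 0 0 0"

```text
time_s: 15.98
ee_pos: [0.5059, -0.0542, 0.2165]
eef_rot: [[0.084, -0.0, 0.996], [-0.996, 0.0, 0.084], [-0.0, -1.0, -0.0]]
contact_force: [-3.2, -2.3, -5.6]
width: 0.0236
```

```bash
python3 look.py 11; python3 -c "
from plant import bot;s=bot.observe();print(s['contact_force'],s['moment'],s['width'])"
```

```text
t 15.9833 p [ 0.5059 -0.0542  0.2165] furn [-0.0601 -0.0344  0.2165] F [-3.2 -2.3 -5.6] w 0.0236 j [-24.  13.  30. 113.  -8.  56.  15.]
[[0.084, -0.0, 0.996], [-0.996, 0.0, 0.084], [-0.0, -1.0, -0.0]]
[[265.5, 222.0], [657.6, 221.2], [266.8, 243.6], [649.9, 242.8], [272.5, 341.8], [615.3, 341.3], [319.0, 266.5]]
[-2.86672963 -2.28484599 -5.76136276] [-0.58512408  0.48788903  0.02987645] 0.0231083151957663
```

Emit:
step_arm --pt "0 0 0 0 0 0 0" --pt "0 0 0 0 0 0 0" --pt "0 0 0 0 0 0 0" --pt "0 0 0 0 0 0 0" --pt "0 0 0 0 0 0 0"

```text
time_s: 16.5
ee_pos: [0.5059, -0.0542, 0.2165]
eef_rot: [[0.084, -0.0, 0.996], [-0.996, 0.0, 0.084], [-0.0, -1.0, -0.0]]
contact_force: [-3.7, -1.7, -5.2]
width: 0.0233
```

Emit:
step_arm --pt "0 0 0 0 0 0 0" --pt "0 0 0 0 0 0 0" --pt "0 0 0 0 0 0 0" --pt "0 0 0 0 0 0 0" --pt "0 0 0 0 0 0 0"

```text
time_s: 16.92
ee_pos: [0.5059, -0.0542, 0.2165]
eef_rot: [[0.084, -0.0, 0.996], [-0.996, 0.0, 0.084], [-0.0, -1.0, -0.0]]
contact_force: [-3.7, -2.8, -5.2]
width: 0.0234
```

```bash
python3 look.py 12; python3 -c "
from plant import bot;s=bot.observe();print(s['contact_force'],s['moment'],s['width'])
import cv2,numpy as np
for k in 'ws':
  a=cv2.imread(f'pics/{k}11.png').astype(int);b=cv2.imread(f'pics/{k}12.png').astype(int);d=abs(a-b).max(2);print((d>60).sum(),np.argwhere(d>60).mean(0) if (d>60).any() else '')"
```

```text
t 16.9167 p [ 0.5059 -0.0542  0.2165] furn [-0.0601 -0.0344  0.2165] F [-3.7 -2.8 -5.2] w 0.0234 j [-24.  13.  30. 113.  -8.  56.  15.]
[[0.084, -0.0, 0.996], [-0.996, 0.0, 0.084], [-0.0, -1.0, -0.0]]
[[265.5, 222.0], [657.6, 221.2], [266.8, 243.6], [649.9, 242.8], [272.5, 341.8], [615.3, 341.3], [319.0, 266.5]]
[-2.99154725 -3.28684907 -5.38674197] [-0.65013172  0.46637798  0.11487577] 0.023487357251888094
10 [475.6 510.6]
0
```

View pics/w12.png

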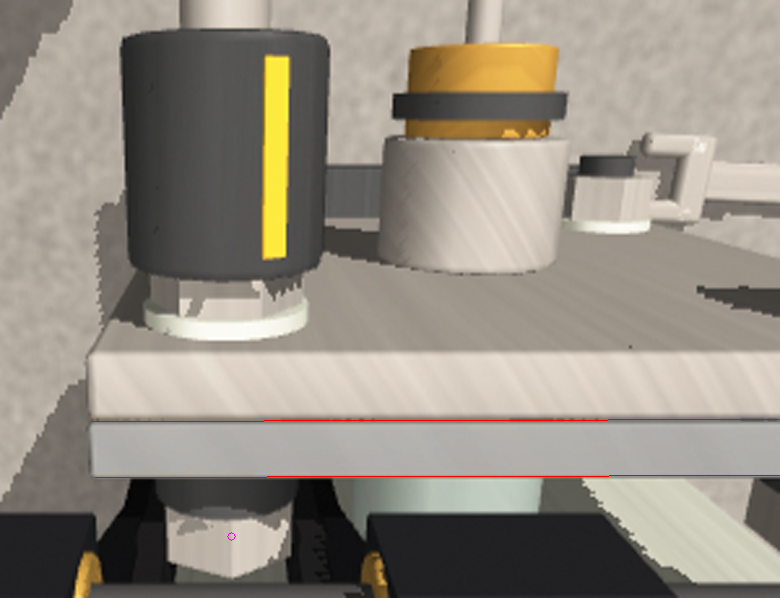

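View pics/s12.png

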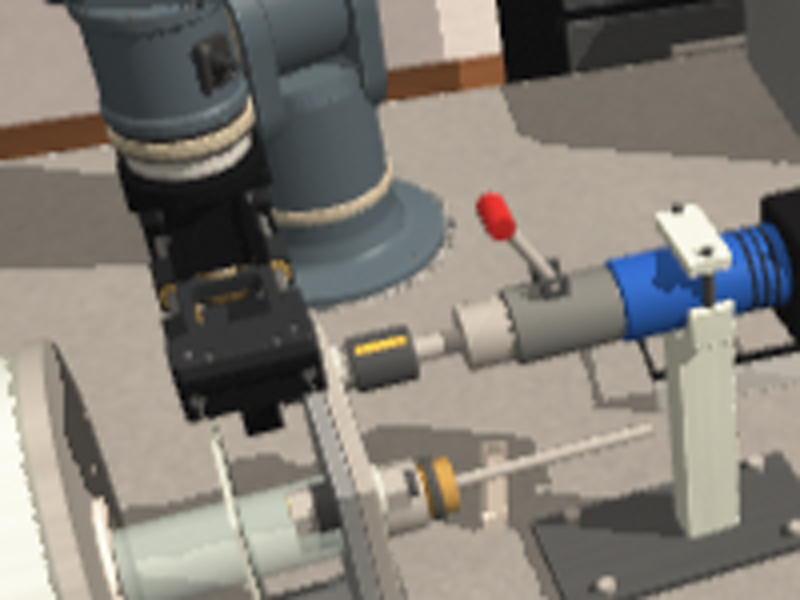

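```bash
python3 -c "
from plant import bot;print(bot.job_done());s=bot.observe();print(s['time_s'],s['contact_force'],s['width'])"
```

```text
the job is handed in; nothing more can be done
None
the job is handed in; nothing more can be done
```

The nut is run up tight. I handed the job in at about 17 s with the gripper still holding the bolt head and the runner left on.

- **Lever:** I pushed the red lever with closed fingers until the force rose to about 14 N with no more movement, which I took as its stop. The last side picture still shows it leaning towards the bracket.
- **Grip:** I lowered the open fingers into the gap and closed them on the turning head. They stopped at 24 mm, so the pads are on the flats.
- **Run-up:** While I held, the socket's stripe kept turning and the head stayed put. The gap under the nut closed.
- **Runner stopped:** Two pairs of pictures about 0.9 s apart showed no movement. The load on the held head had stepped up at about 13.9 s and stayed there.
- **Forces:** During the hold, wrist forces stayed below about 7 N. I saw no sign of contact with the glass tube. I sent no commands near the bench items, but I did not check each one in a last picture.

**Disagreements:** The side and top cameras put the bracket about 3 mm and 0.7° off from what the wrist camera showed. I followed the wrist camera, and its model lines fitted the bracket before the final descent. The measured opening drifted from 24.2 to about 23.4 mm when the nut came tight, and the head looked a few degrees turned, then both held steady. I read that as the head settling in the pads, not slipping. The hand-in gave no verdict, and I could not read the state after it.

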